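Load the test cups onto the kiln shelf in reverse order

TASK

Move the four coloured cups from the wooden drying board into the four recesses of the tan kiln shelf, in reverse order: the cup that stands leftmost on the board (seen from the robot) goes into the rightmost recess, the next one into the recess beside it, and so on until the rightmost cup is in the leftmost recess. Each cup must end upside down as it is now, flat on the floor of its recess; tip none over, and leave the white cup where it stands.

Things in the scene. Friction and masses are not known exactly. Their poses are not given: they have to be found in the camera images.
- cup_blue: Cobalt blue test cup, a ceramic tumbler standing upside down (rim below, brown foot ring on top), 62 mm high, 54 mm across at the rim, 53 mm at 30 mm height, 49 mm at 50 mm height, about 0.13 kg. Origin: centre of the rim, at its underside; z up.
- cup_green: Leaf green test cup, a ceramic tumbler standing upside down (rim below, brown foot ring on top), 62 mm high, 54 mm across at the rim, 53 mm at 30 mm height, 49 mm at 50 mm height, about 0.13 kg. Origin: centre of the rim, at its underside; z up.
- cup_red: Dark red test cup, a ceramic tumbler standing upside down (rim below, brown foot ring on top), 62 mm high, 54 mm across at the rim, 53 mm at 30 mm height, 49 mm at 50 mm height, about 0.13 kg. Origin: centre of the rim, at its underside; z up.
- cup_yellow: Yellow test cup, a ceramic tumbler standing upside down (rim below, brown foot ring on top), 62 mm high, 54 mm across at the rim, 53 mm at 30 mm height, 49 mm at 50 mm height, about 0.13 kg. Origin: centre of the rim, at its underside; z up.
- disc_blue: Cobalt blue disc, 72 mm across, 4 mm thick, fixed on the drying board (18 mm thick); the cup of its colour stands on it at the start and the disc stays, showing where that cup stood. Origin: centre of its underside, 18 mm above the table; cups stand on its top, at 22 mm. Its y axis runs along the row, to the left seen from the robot. The four discs stand in a row 82 mm apart, in any order.
- disc_green: Leaf green disc, 72 mm across, 4 mm thick, fixed on the drying board (18 mm thick); the cup of its colour stands on it at the start and the disc stays, showing where that cup stood. Origin: centre of its underside, 18 mm above the table; cups stand on its top, at 22 mm. Its y axis runs along the row, to the left seen from the robot. The four discs stand in a row 82 mm apart, in any order.
- disc_red: Dark red disc, 72 mm across, 4 mm thick, fixed on the drying board (18 mm thick); the cup of its colour stands on it at the start and the disc stays, showing where that cup stood. Origin: centre of its underside, 18 mm above the table; cups stand on its top, at 22 mm. Its y axis runs along the row, to the left seen from the robot. The four discs stand in a row 82 mm apart, in any order.
- disc_yellow: Yellow disc, 72 mm across, 4 mm thick, fixed on the drying board (18 mm thick); the cup of its colour stands on it at the start and the disc stays, showing where that cup stood. Origin: centre of its underside, 18 mm above the table; cups stand on its top, at 22 mm. Its y axis runs along the row, to the left seen from the robot. The four discs stand in a row 82 mm apart, in any order.
- kiln_shelf: Tan fixed slab 20 mm thick, 90 mm wide (x), 425 mm long (y), with a row of four dark-floored round recesses 70 mm across, 5 mm deep (floors 15 mm above the table), at y = -123, -41, 41, 123 mm, x = 0. Origin: at table height, mid-row; y runs to the left seen from the robot. At y = -213 mm stand three fixed white cones, 62 mm high. It lies nearer to the robot than the drying board or beyond it, each turned a little.
- cup_white: Plain white cup of the same size and shape as the coloured ones, standing upside down on a white disc at the left end of the drying board, 82 mm past the leftmost coloured cup; it is not part of the job. Origin: centre of its rim, at its underside.

How it is judged:
At the end, for the whole second after the job is handed in: The coloured cups stand in the recesses in the reverse of their discs' order, each within 12 mm of the recess centre along and across the shelf, rim 12 to 18 mm above the table, upright to 0.1 rad, at rest; the white cup is within 15 mm of its start, upright to 0.1 rad (x of cup_blue in the frame of kiln_shelf between -0.012 and 0.012 m and z of cup_blue in the frame of kiln_shelf between 0.012 and 0.018 m and angle between each of cup_blue, cup_green, cup_red, cup_yellow, cup_white's own z axis and vertical below 0.1 rad and linear speed of each of cup_blue, cup_green, cup_red, cup_yellow below 0.02 m/s and angular speed of each of cup_blue, cup_green, cup_red, cup_yellow below 0.2 rad/s and ((horizontal distance between disc_blue and cup_white between 0.041 and 0.123 m and y of cup_blue in the frame of kiln_shelf between -0.135 and -0.111 m) or (horizontal distance between disc_blue and cup_white between 0.123 and 0.205 m and y of cup_blue in the frame of kiln_shelf between -0.053 and -0.029 m) or (horizontal distance between disc_blue and cup_white between 0.205 and 0.287 m and y of cup_blue in the frame of kiln_shelf between 0.029 and 0.053 m) or (horizontal distance between disc_blue and cup_white between 0.287 and 0.369 m and y of cup_blue in the frame of kiln_shelf between 0.111 and 0.135 m)) and x of cup_green in the frame of kiln_shelf between -0.012 and 0.012 m and z of cup_green in the frame of kiln_shelf between 0.012 and 0.018 m and ((horizontal distance between disc_green and cup_white between 0.041 and 0.123 m and y of cup_green in the frame of kiln_shelf between -0.135 and -0.111 m) or (horizontal distance between disc_green and cup_white between 0.123 and 0.205 m and y of cup_green in the frame of kiln_shelf between -0.053 and -0.029 m) or (horizontal distance between disc_green and cup_white between 0.205 and 0.287 m and y of cup_green in the frame of kiln_shelf between 0.029 and 0.053 m) or (horizontal distance between disc_green and cup_white between 0.287 and 0.369 m and y of cup_green in the frame of kiln_shelf between 0.111 and 0.135 m)) and x of cup_red in the frame of kiln_shelf between -0.012 and 0.012 m and z of cup_red in the frame of kiln_shelf between 0.012 and 0.018 m and ((horizontal distance between disc_red and cup_white between 0.041 and 0.123 m and y of cup_red in the frame of kiln_shelf between -0.135 and -0.111 m) or (horizontal distance between disc_red and cup_white between 0.123 and 0.205 m and y of cup_red in the frame of kiln_shelf between -0.053 and -0.029 m) or (horizontal distance between disc_red and cup_white between 0.205 and 0.287 m and y of cup_red in the frame of kiln_shelf between 0.029 and 0.053 m) or (horizontal distance between disc_red and cup_white between 0.287 and 0.369 m and y of cup_red in the frame of kiln_shelf between 0.111 and 0.135 m)) and x of cup_yellow in the frame of kiln_shelf between -0.012 and 0.012 m and z of cup_yellow in the frame of kiln_shelf between 0.012 and 0.018 m and ((horizontal distance between disc_yellow and cup_white between 0.041 and 0.123 m and y of cup_yellow in the frame of kiln_shelf between -0.135 and -0.111 m) or (horizontal distance between disc_yellow and cup_white between 0.123 and 0.205 m and y of cup_yellow in the frame of kiln_shelf between -0.053 and -0.029 m) or (horizontal distance between disc_yellow and cup_white between 0.205 and 0.287 m and y of cup_yellow in the frame of kiln_shelf between 0.029 and 0.053 m) or (horizontal distance between disc_yellow and cup_white between 0.287 and 0.369 m and y of cup_yellow in the frame of kiln_shelf between 0.111 and 0.135 m)) and distance of cup_white from where it was at the start of the episode below 0.015 m); the robot touches nothing.
It fails at once if a cup is tipped over (leans more than 0.7 rad) (angle between any of cup_blue, cup_green, cup_red, cup_yellow, cup_white's own z axis and vertical above 0.7 rad).
It fails at once if the white cup is moved by more than 15 mm (distance of cup_white from where it was at the start of the episode above 0.015 m).
It also fails if it takes over 96 s, if anything falls off the work surface, if the arm or the gripper's body presses on something with over 40 N, if the wrist force passes 120 N, or if a joint passes its speed limit or range.

ROBOT

A 7-joint arm with a two-finger parallel gripper is mounted at the origin on the work surface. World frame = base frame: x ahead of the robot, y to its left, z up, the work surface at z = 0. Lengths are in m, angles in rad, forces in N, time in s.
With the tool pointing down it reaches from about 0.4 to 0.85 m from the base axis. Payload 6.9 kg.
Tool frame: the origin (TCP) lies on the centre line of the jaws, within the pads' length; the fingertips stand 17 mm ahead of it and the grasp point (between the pads) lies 2 mm behind it; z points along the fingers, y is the line along which they close (so a half turn about z gives the same grasp; the last joint's range is limited). The gripper opens to 85 mm and grips with 20 to 120 N. Pads are 22 mm wide; open, the fingers measure 114 mm over their backs; the gripper's body (76 mm by 85 mm) begins 54 mm behind the grasp point. The pads swing forward as they close: fully open they stand 13 mm farther back than shut.
Start: joints at [1.395, 0.507, -0.238, 1.5, 0.126, 1.149, -0.155], TCP at [0.174, -0.6, 0.248] pointing down, gripper open.
Joint ranges: [-3.08, 3.08], [-0.24, 2.05], [-1.43, 1.35], [0, 2.5], [-1.52, 4.66], [0.17, 1.96], [-2.89, 2.89]. Speed limits (rad/s): [2.39, 2.39, 3.14, 3.14, 3.14, 3.14, 3.14].

INTERFACE

Orientations are given as a unit quaternion [w, x, y, z].
In Python, from cell import robot gives the robot as it stands.
- The arm moves only by the tool servo_tool, never from a script. Its argument "moves" is a list of rows, each an object with "linear": the shift along the world's x, y, z in cm, a list of three; "dr": the turn, a rotation vector about the world's x, y, z in degrees, a list of three; "jaw": the closure in counts, from 0 (fully open) to 255 (shut). A call has exactly 10 rows; each row is the pose to reach, as a shift and turn from the pose commanded when the call began; what a row does not reach only later rows make up. A row lasts 1/12 s, in which the tool goes at most 41.7 mm and 7.16 degrees, less where a joint would pass 70% of its speed; a pose out of reach is approached as far as the arm can. A call with a gripper value outside its range is refused whole. The fingers move at their own pace and stop on an object; "squeeze" is the grip in N (left out, the last holds). Time passes only in rows, so rows that repeat a pose let the fingers close, or fill a call up. It gives the time, the measured TCP pose, the force, the opening and the grip force at its end, in the units of the state.
- robot.sense(): the state, without advancing time (a new reading comes with each control period).
- robot.read_camera(name): name is "scene" or "top" or "wrist"; returns a dict with "img" (400x640x3 uint8, red, green, blue), "range_z" (400x640 float32, m along the optical axis (not along the pixel's ray), 0 where there is no reading), "fx", "fy", "cx", "cy" (pixels), "R" (3x3) and "t" (3): a world point X has camera coordinates R X + t; the wrist camera has in their place "hand_eye" (4x4, takes a point from camera to tool coordinates, whose origin is the TCP and whose axes are the flange's). Camera axes: x right, y down, z forward; pixel columns grow to the right and rows downward; lengths in m; the calibration is good to about 2 mm. A picture is of the moment at which its call begins: read the wrist's pose just before it.
- robot.finish_job(): hands the job in; it is judged then, once.
Trained networks look in a picture, given as the dict that the camera call returned (one of the last four; its "shot" number tells which), for a name from the list of things; names that differ only in an ending like _2 or _b are one class to them, and where a whole thing is asked for, a point or a joint stands for the part that bears it (a point fixed in the world has none). Each returns a list of dicts, best first, with "score" (0 to 1); they miss things now and then, are a little off and sometimes report something else, mostly with a low value. They report only what shows in the picture. A call takes as long as a camera call.
- robot.search_frame(label, picture): "at" ([x, y, z] in m, in world coordinates, good to about 4 mm: the middle of the surface that is visible of it).
- robot.cut_out(label, picture): "pixels" (400x640 bool, what is visible of it).
- robot.spot_point(label, picture): "at" ([x, y, z] in m, in world coordinates, good to about 4 mm: a listed point, or the origin of a listed thing).
The state is a dict: "t": time; "joint_pos": joint angles; "joint_velocities": joint speeds; "joint_efforts": joint torques, N m; "position": TCP position; "ee_rot": TCP orientation; "contact_force": force on the tool from outside, world axes, zero at the start; "torque": the same for the moment, N m; "grip_width": opening from 0.0 (shut) to 1.0 (fully open); "grasp_force": force on a finger pad.
Only numpy, scipy, OpenCV 4.12 (cv2) and the standard library are available. Lean on these libraries where they do the work, as an engineer would, in place of code of your own. Each camera call takes 0.05 s, during which the arm holds its last target. There are 200 camera calls.

## Working session

There is one attempt and no reset: what is moved stays moved. The work goes in short steps, Python scripts to look and compute and a tool call to move; the robot and the scene stay as the last step left them, time stands still between calls to the robot, and variables do not carry over. Pictures are saved under pics/ and viewed, at most 14 in all, crops included, and the job is handed in when it is done.

Besides the shell and the picture viewer there is one more tool, called after "Call:" by a JSON object that holds its "op" and its "data". servo_tool: Moves the arm, as the interface text tells. Its arguments: {"type":"object","properties":{"moves":{"type":"array","items":{"type":"object","properties":{"linear":{"type":"array","items":{"type":"number"}},"dr":{"type":"array","items":{"type":"number"}},"jaw":{"type":"number"}}}},"squeeze":{"type":"number"}},"required":["moves"]}

```bash
mkdir -p pics
cat > h.py <<'E'
import numpy as np, cv2
from cell import robot
def save(p,n): cv2.imwrite('pics/'+n+'.png',cv2.cvtColor(p['img'],cv2.COLOR_RGB2BGR))
def world(p,mask,R=None,t=None):
    v,u=np.nonzero(mask&(p['range_z']>0)); z=p['range_z'][v,u]
    c=np.stack([(u-p['cx'])/p['fx']*z,(v-p['cy'])/p['fy']*z,z],1)
    return (c-p['t'])@p['R']
C=['cup_blue','cup_green','cup_red','cup_yellow','cup_white']
E
python3 - <<'E'
from h import *
s=robot.sense(); print({k:np.round(v,3) for k,v in s.items()})
for n in ['top','scene']:
    p=robot.read_camera(n); save(p,n+'0')
    for c in C+['kiln_shelf']+['disc_'+k for k in['blue','green','red','yellow']]:
        print(n,c,[(np.round(d['at'],3),round(d['score'],2)) for d in robot.spot_point(c,p)[:2]])
E
```

```text
{'t': np.float64(0.0), 'joint_pos': array([ 1.394,  0.508, -0.238,  1.501,  0.126,  1.149, -0.155]), 'joint_velocities': array([ 0.001, -0.   , -0.002,  0.001, -0.   , -0.   , -0.001]), 'joint_efforts': array([ 2.0000e-03, -6.2059e+01, -2.1870e+00, -2.4965e+01,  1.2000e-02,
        1.2000e-02,  0.0000e+00]), 'position': array([ 0.174, -0.6  ,  0.247]), 'ee_rot': array([-0.001,  0.99 ,  0.14 , -0.   ]), 'contact_force': array([-0.412, -0.371,  0.956]), 'torque': array([ 0.015, -0.065, -0.005]), 'grasp_force': np.float64(0.0), 'grip_width': np.float64(1.001)}
top cup_blue [(array([0.433, 0.216, 0.02 ]), 0.69), (array([ 0.645, -0.09 ,  0.002]), 0.68)]
top cup_green [(array([ 0.462, -0.033,  0.024]), 0.56)]
top cup_red []
top cup_yellow [(array([0.441, 0.132, 0.02 ]), 0.63)]
top cup_white [(array([0.43 , 0.301, 0.027]), 0.59)]
top kiln_shelf [(array([ 0.647, -0.087,  0.003]), 0.85)]
top disc_blue [(array([0.43 , 0.216, 0.018]), 0.71), (array([ 0.461, -0.032,  0.024]), 0.6)]
top disc_green [(array([ 0.46 , -0.029,  0.016]), 0.78)]
top disc_red [(array([0.451, 0.054, 0.021]), 0.67)]
top disc_yellow [(array([0.441, 0.138, 0.02 ]), 0.75)]
scene cup_blue [(array([0.434, 0.22 , 0.023]), 0.68)]
scene cup_green [(array([ 0.463, -0.031,  0.025]), 0.67)]
scene cup_red [(array([0.45 , 0.05 , 0.024]), 0.86), (array([0.435, 0.215, 0.019]), 0.31)]
scene cup_yellow [(array([0.443, 0.139, 0.026]), 0.96)]
scene cup_white [(array([0.423, 0.303, 0.018]), 0.75)]
scene kiln_shelf [(array([ 0.647, -0.088, -0.001]), 0.83)]
scene disc_blue [(array([0.431, 0.217, 0.018]), 0.62)]
scene disc_green []
scene disc_red [(array([0.448, 0.055, 0.019]), 0.55)]
scene disc_yellow [(array([0.442, 0.133, 0.015]), 0.85)]
```

View pics/top0.png

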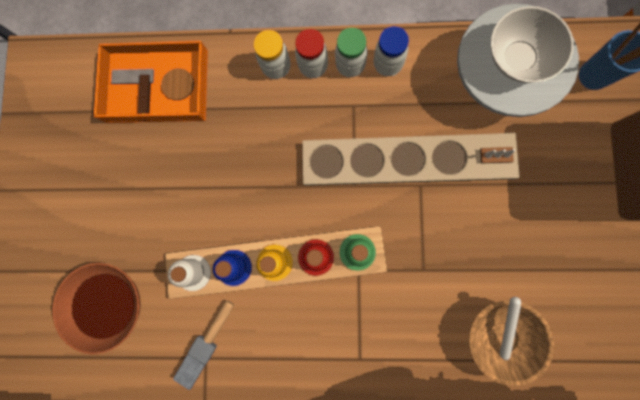

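View pics/scene0.png

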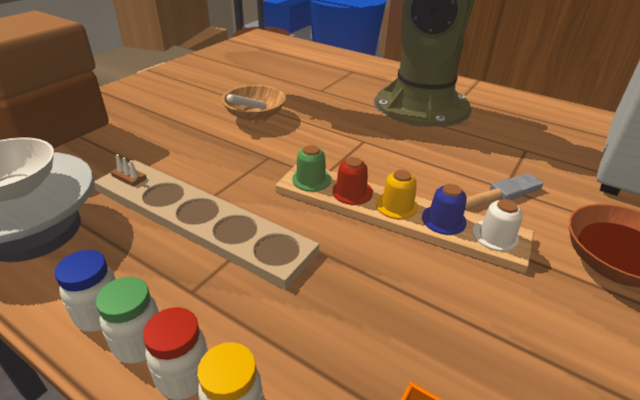

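Top view: the board runs left to right white (187,272), blue (230,268), yellow (272,263), red (316,257), green (358,252). The shelf lies beyond it, with recesses at about (326,161), (367,160), (408,158), (449,157) and the cones at (497,155). The scene view shows the same order. Mapping: blue goes to the rightmost recess, then yellow, red, and green in the leftmost.

Run:
```python
from h import *
p=robot.read_camera('top'); s=robot.read_camera('scene')
all_=np.ones(p['range_z'].shape,bool)
# recesses: pixels dark in shelf region, projected onto z=.015
g=cv2.cvtColor(p['img'],cv2.COLOR_RGB2GRAY)
for (u,v) in [(326,161),(367,160),(408,158),(449,157)]:
    m=np.zeros_like(g); cv2.floodFill(g.copy(),(fm:=np.zeros((402,642),np.uint8)),(u,v),255,12,12,8|cv2.FLOODFILL_MASK_ONLY|cv2.FLOODFILL_FIXED_RANGE|(255<<8))
    M=fm[1:-1,1:-1]>0; vv,uu=np.nonzero(M)
    w=world(p,M); c,r=(lambda e:(e[:2],e[2]))(cv2.minEnclosingCircle(np.stack([uu,vv],1).astype(np.float32)) if False else (uu.mean(),vv.mean(),0))
    d=p['R'].T@np.array([(c[0]-p['cx'])/p['fx'],(c[1]-p['cy'])/p['fy'],1]); o=-p['R'].T@p['t']
    X=o+d*(.015-o[2])/d[2]
    print('rec',M.sum(),np.round(X,4),'depthz',np.round(np.median(w,0),4), 'bbox',uu.min(),uu.max(),vv.min(),vv.max())
# cup tops
for q,n in((p,'top'),(s,'scene')):
  P=world(q,q['range_z']>0)
  for c in [(.433,.217),(.442,.135),(.451,.053),(.461,-.031),(.427,.302)]:
    k=P[(np.hypot(P[:,0]-c[0],P[:,1]-c[1])<.04)&(P[:,2]>.076)&(P[:,2]<.095)]
    if len(k): print(n,c,len(k),np.round((k.min(0)+k.max(0))/2,4),np.round(np.median(k,0),4))
```

```text
rec 802 [0.6449 0.0308 0.015 ] depthz [0.6452 0.0302 0.0152] bbox 311 342 146 176
rec 819 [ 0.6468 -0.0513  0.015 ] depthz [ 0.6464 -0.0512  0.0153] bbox 351 383 144 175
rec 834 [ 0.6485 -0.1335  0.015 ] depthz [ 0.6479 -0.1333  0.0156] bbox 392 425 142 174
rec 811 [ 0.65   -0.2154  0.015 ] depthz [ 0.65   -0.2155  0.0156] bbox 433 466 141 172
top (0.433, 0.217) 400 [0.4333 0.2168 0.0812] [0.4327 0.216  0.0813]
top (0.442, 0.135) 408 [0.4405 0.1359 0.0813] [0.4414 0.1354 0.081 ]
top (0.451, 0.053) 410 [0.453  0.0519 0.0814] [0.4523 0.0513 0.0811]
top (0.461, -0.031) 415 [ 0.461  -0.0295  0.0815] [ 0.4611 -0.0293  0.0811]
top (0.427, 0.302) 392 [0.4225 0.2993 0.0813] [0.4236 0.2982 0.0811]
scene (0.433, 0.217) 371 [0.4377 0.2192 0.0813] [0.4414 0.2209 0.0814]
scene (0.442, 0.135) 326 [0.4453 0.1391 0.0812] [0.4491 0.1402 0.0815]
scene (0.451, 0.053) 291 [0.4565 0.0542 0.0809] [0.46   0.0569 0.0815]
scene (0.461, -0.031) 260 [ 0.4647 -0.0263  0.0811] [ 0.4685 -0.0236  0.0813]
scene (0.427, 0.302) 418 [0.4277 0.3021 0.0814] [0.4326 0.3029 0.0812]
```

Call:
{"op": "servo_tool", "data": {"moves": [{"linear": [2,4,1],"dr": [0,0,7]},{"linear": [4,8,1],"dr": [0,0,14]},{"linear": [6,11,1],"dr": [0,0,21]},{"linear": [8,15,1],"dr": [0,0,28]},{"linear": [10,18,1],"dr": [0,0,35]},{"linear": [12,22,1],"dr": [0,0,42]},{"linear": [14,25,1],"dr": [0,0,49]},{"linear": [16,29,1],"dr": [0,0,56]},{"linear": [17,32,1],"dr": [0,0,63]},{"linear": [19,36,1],"dr": [0,0,70]}]}}

```text
validation failed for argument at $.mo...
```

Call:
{"op": "servo_tool", "data": {"moves": [{"linear": [2,4,1],"dr": [0,0,7],"jaw": 0},{"linear": [4,8,1],"dr": [0,0,14],"jaw": 0},{"linear": [6,11,1],"dr": [0,0,21],"jaw": 0},{"linear": [8,15,1],"dr": [0,0,28],"jaw": 0},{"linear": [10,18,1],"dr": [0,0,35],"jaw": 0},{"linear": [12,22,1],"dr": [0,0,42],"jaw": 0},{"linear": [14,25,1],"dr": [0,0,49],"jaw": 0},{"linear": [16,29,1],"dr": [0,0,56],"jaw": 0},{"linear": [17,32,1],"dr": [0,0,63],"jaw": 0},{"linear": [19,36,1],"dr": [0,0,70],"jaw": 0}], "squeeze": 40}}

```text
t: 2.03
position: [0.362, -0.242, 0.2584]
ee_rot: [0.0, 0.729, 0.685, -0.001]
contact_force: [0.0, -0.2, 0.1]
grip_width: 0.998
grasp_force: 0.0
```

Call:
{"op": "servo_tool", "data": {"moves": [{"linear": [1.6,3.5,0],"dr": [0,0,5],"jaw": 0},{"linear": [3.2,7,0],"dr": [0,0,10.5],"jaw": 0},{"linear": [4.8,10.5,0],"dr": [0,0,10.5],"jaw": 0},{"linear": [6.4,14,-1],"dr": [0,0,10.5],"jaw": 0},{"linear": [8,17.5,-3],"dr": [0,0,10.5],"jaw": 0},{"linear": [9.7,21.1,-5],"dr": [0,0,10.5],"jaw": 0},{"linear": [9.7,21.1,-7],"dr": [0,0,10.5],"jaw": 0},{"linear": [9.7,21.1,-8],"dr": [0,0,10.5],"jaw": 0},{"linear": [9.7,21.1,-8],"dr": [0,0,10.5],"jaw": 0},{"linear": [9.7,21.1,-8],"dr": [0,0,10.5],"jaw": 0}], "squeeze": 40}}

```text
t: 2.87
position: [0.4589, -0.0331, 0.1782]
ee_rot: [-0.0, 0.665, 0.747, -0.001]
contact_force: [0.0, 0.2, 1.2]
grip_width: 0.999
grasp_force: 0.0
```

```bash
cat >> h.py <<'E'
from scipy.spatial.transform import Rotation as Ro
def wrist():
    s=robot.sense(); p=robot.read_camera('wrist')
    T=np.eye(4); q=s['ee_rot']; T[:3,:3]=Ro.from_quat([q[1],q[2],q[3],q[0]]).as_matrix(); T[:3,3]=s['position']
    W=np.linalg.inv(T@p['hand_eye']); p['R']=W[:3,:3]; p['t']=W[:3,3]
    return s,p
E
python3 - <<'E'
from h import *
s,p=wrist(); save(p,'w1')
print(s['position'],np.round(s['joint_pos'],2),Ro.from_quat(np.roll(s['ee_rot'],-1)).as_matrix()[:,1])
P=world(p,p['range_z']>0)
for c in [(.442,.135),(.451,.053),(.461,-.029)]:
    k=P[(np.hypot(P[:,0]-c[0],P[:,1]-c[1])<.035)&(P[:,2]>.074)&(P[:,2]<.095)]
    if len(k): print(c,len(k),np.round((k.min(0)+k.max(0))/2,4),np.round(np.median(k,0),4))
E
```

```text
[ 0.45891    -0.03313721  0.17823657] [ 0.55  0.4  -0.73  2.01  0.35  0.86 -0.26] [ 0.99340526  0.11464524 -0.00157094]
(0.451, 0.053) 3650 [0.4537 0.0507 0.08  ] [0.4536 0.0514 0.0799]
(0.461, -0.029) 2584 [ 0.4623 -0.0298  0.0796] [ 0.462  -0.0273  0.0798]
```

View pics/w1.png

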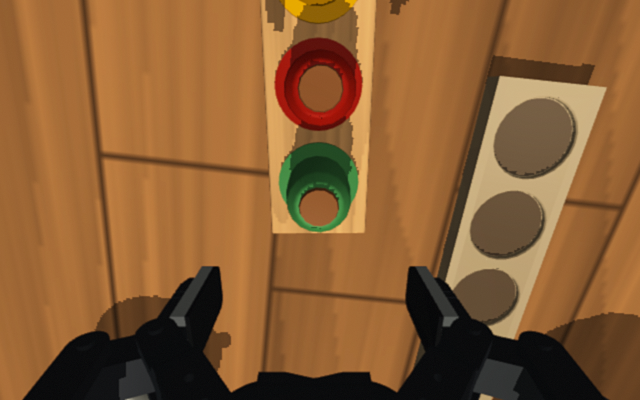

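The picture shows green at (318,205), midway between the fingers. Red is behind it at (318,85), and the recesses are to the right. I'll go down in stages.

Call:
{"op": "servo_tool", "data": {"moves": [{"linear": [0.1,0.2,-2],"dr": [0,0,0],"jaw": 0},{"linear": [0.1,0.2,-4],"dr": [0,0,0],"jaw": 0},{"linear": [0.1,0.2,-6],"dr": [0,0,0],"jaw": 0},{"linear": [0.1,0.2,-6.5],"dr": [0,0,0],"jaw": 0},{"linear": [0.1,0.2,-6.5],"dr": [0,0,0],"jaw": 0},{"linear": [0.1,0.2,-6.5],"dr": [0,0,0],"jaw": 0},{"linear": [0.1,0.2,-6.5],"dr": [0,0,0],"jaw": 0},{"linear": [0.1,0.2,-6.5],"dr": [0,0,0],"jaw": 0},{"linear": [0.1,0.2,-6.5],"dr": [0,0,0],"jaw": 0},{"linear": [0.1,0.2,-6.5],"dr": [0,0,0],"jaw": 0}]}}

```text
t: 3.75
position: [0.4607, -0.0302, 0.1139]
ee_rot: [0.0, 0.665, 0.747, 0.0]
contact_force: [-0.5, 0.7, 0.1]
grip_width: 0.999
grasp_force: 0.0
```

Call:
{"op": "servo_tool", "data": {"moves": [{"linear": [0,0.1,-2],"dr": [0,0,0],"jaw": 0},{"linear": [0,0.1,-4],"dr": [0,0,0],"jaw": 0},{"linear": [0,0.1,-6],"dr": [0,0,0],"jaw": 0},{"linear": [0,0.1,-6.4],"dr": [0,0,0],"jaw": 0},{"linear": [0,0.1,-6.4],"dr": [0,0,0],"jaw": 0},{"linear": [0,0.1,-6.4],"dr": [0,0,0],"jaw": 60},{"linear": [0,0.1,-6.4],"dr": [0,0,0],"jaw": 100},{"linear": [0,0.1,-6.4],"dr": [0,0,0],"jaw": 160},{"linear": [0,0.1,-6.4],"dr": [0,0,0],"jaw": 160},{"linear": [0,0.1,-6.4],"dr": [0,0,0],"jaw": 160}], "squeeze": 40}}

```text
t: 4.58
position: [0.4612, -0.0291, 0.0506]
ee_rot: [0.001, 0.665, 0.747, 0.001]
contact_force: [-1.1, -0.3, 7.1]
grip_width: 0.607
grasp_force: 40.7
```

Call:
{"op": "servo_tool", "data": {"moves": [{"linear": [0,0,2],"dr": [0,0,0],"jaw": 160},{"linear": [0,0,5],"dr": [0,0,0],"jaw": 160},{"linear": [1,0.3,7],"dr": [0,0,0],"jaw": 160},{"linear": [4,1.3,8],"dr": [0,0,0],"jaw": 160},{"linear": [7.5,2.5,8],"dr": [0,0,0],"jaw": 160},{"linear": [11,3.6,8],"dr": [0,0,0],"jaw": 160},{"linear": [14.5,4.7,8],"dr": [0,0,0],"jaw": 160},{"linear": [17.5,5.7,6.5],"dr": [0,0,0],"jaw": 160},{"linear": [18.4,6,4.5],"dr": [0,0,0],"jaw": 160},{"linear": [18.4,6,3],"dr": [0,0,0],"jaw": 160}]}}

```text
t: 5.42
position: [0.6468, 0.0325, 0.0785]
ee_rot: [0.0, 0.665, 0.747, 0.001]
contact_force: [-1.4, -0.2, -1.4]
grip_width: 0.606
grasp_force: 43.6
```

Call:
{"op": "servo_tool", "data": {"moves": [{"linear": [0,0,0],"dr": [0,0,0],"jaw": 160},{"linear": [0,0,0],"dr": [0,0,0],"jaw": 160},{"linear": [0,0,0],"dr": [0,0,0],"jaw": 160},{"linear": [0,0,0],"dr": [0,0,0],"jaw": 160},{"linear": [0,0,0],"dr": [0,0,0],"jaw": 160},{"linear": [0,0,0],"dr": [0,0,0],"jaw": 160},{"linear": [0,0,0],"dr": [0,0,0],"jaw": 160},{"linear": [0,0,0],"dr": [0,0,0],"jaw": 160},{"linear": [0,0,0],"dr": [0,0,0],"jaw": 160},{"linear": [0,0,0],"dr": [0,0,0],"jaw": 160}]}}

```text
t: 6.25
position: [0.6444, 0.0309, 0.0793]
ee_rot: [-0.0, 0.665, 0.747, -0.0]
contact_force: [0.6, -0.1, -2.3]
grip_width: 0.607
grasp_force: 43.6
```

Run:
```python
from h import *
s,p=wrist(); save(p,'w2'); print(s['position'],s['grip_width'])
```

```text
[0.64436543 0.03088289 0.07930152] 0.6067001301789703
```

View pics/w2.png

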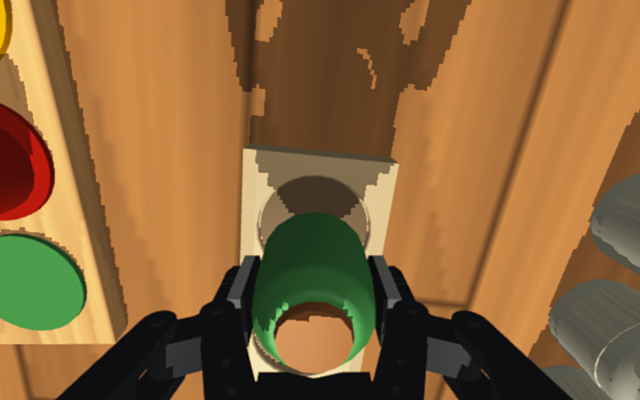

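The wrist view shows green held upright over the left recess. Its rim, around column 314, sits centred in the recess outline (258–370). I'll lower and release it.

Call:
{"op": "servo_tool", "data": {"moves": [{"linear": [0,0,-1],"dr": [0,0,0],"jaw": 160},{"linear": [0,0,-2],"dr": [0,0,0],"jaw": 160},{"linear": [0,0,-2.8],"dr": [0,0,0],"jaw": 160},{"linear": [0,0,-3.4],"dr": [0,0,0],"jaw": 160},{"linear": [0,0,-3.5],"dr": [0,0,0],"jaw": 160},{"linear": [0,0,-3.5],"dr": [0,0,0],"jaw": 160},{"linear": [0,0,-3.5],"dr": [0,0,0],"jaw": 160},{"linear": [0,0,-3.5],"dr": [0,0,0],"jaw": 80},{"linear": [0,0,-3.5],"dr": [0,0,0],"jaw": 40},{"linear": [0,0,-3.5],"dr": [0,0,0],"jaw": 0}]}}

```text
t: 7.13
position: [0.6446, 0.031, 0.0442]
ee_rot: [0.0, 0.665, 0.747, 0.0]
contact_force: [0.1, 0.1, -0.0]
grip_width: 0.941
grasp_force: 0.0
```

Call:
{"op": "servo_tool", "data": {"moves": [{"linear": [0,0,0],"dr": [0,0,0],"jaw": 0},{"linear": [0,0,3],"dr": [0,0,0],"jaw": 0},{"linear": [0,0,6],"dr": [0,0,0],"jaw": 0},{"linear": [-1,0.2,8.5],"dr": [0,0,0],"jaw": 0},{"linear": [-4.5,0.5,9],"dr": [0,0,0],"jaw": 0},{"linear": [-8,1,9],"dr": [0,0,0],"jaw": 0},{"linear": [-11.5,1.5,9],"dr": [0,0,0],"jaw": 0},{"linear": [-15,1.9,9],"dr": [0,0,0],"jaw": 0},{"linear": [-18,2.1,9],"dr": [0,0,0],"jaw": 0},{"linear": [-19.2,2.1,9],"dr": [0,0,0],"jaw": 0}]}}

```text
t: 7.97
position: [0.448, 0.0521, 0.1344]
ee_rot: [-0.0, 0.664, 0.748, -0.001]
contact_force: [-0.4, -1.1, -0.2]
grip_width: 0.997
grasp_force: 0.0
```

Run:
```python
from h import *
p=robot.read_camera('scene'); save(p,'s2'); print(robot.sense()['position'])
```

```text
[0.44750582 0.05178385 0.13446645]
```

View pics/s2.png

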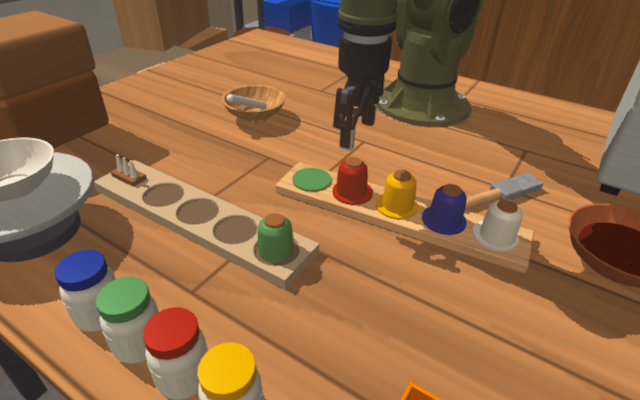

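The scene view shows green flat in the left recess at (276,240), with the other cups untouched and the hand above red. Grasping red next.

Call:
{"op": "servo_tool", "data": {"moves": [{"linear": [0,0,0],"dr": [0,0,0],"jaw": 0},{"linear": [0,0,0],"dr": [0,0,0],"jaw": 0},{"linear": [0,0,0],"dr": [0,0,0],"jaw": 0},{"linear": [0,0,-2.5],"dr": [0,0,0],"jaw": 0},{"linear": [0,0,-5],"dr": [0,0,0],"jaw": 0},{"linear": [0,0,-7.5],"dr": [0,0,0],"jaw": 0},{"linear": [0,0,-8.4],"dr": [0,0,0],"jaw": 0},{"linear": [0,0,-8.4],"dr": [0,0,0],"jaw": 0},{"linear": [0,0,-8.4],"dr": [0,0,0],"jaw": 0},{"linear": [0,0,-8.4],"dr": [0,0,0],"jaw": 0}]}}

```text
t: 8.85
position: [0.4533, 0.0523, 0.0511]
ee_rot: [0.0, 0.665, 0.747, 0.001]
contact_force: [0.4, 0.1, -0.4]
grip_width: 0.998
grasp_force: 0.0
```

Call:
{"op": "servo_tool", "data": {"moves": [{"linear": [0,0,0],"dr": [0,0,0],"jaw": 60},{"linear": [0,0,0],"dr": [0,0,0],"jaw": 100},{"linear": [0,0,0],"dr": [0,0,0],"jaw": 160},{"linear": [0,0,0],"dr": [0,0,0],"jaw": 160},{"linear": [0,0,0],"dr": [0,0,0],"jaw": 160},{"linear": [0,0,0],"dr": [0,0,0],"jaw": 160},{"linear": [0,0,1],"dr": [0,0,0],"jaw": 160},{"linear": [0,0,3],"dr": [0,0,0],"jaw": 160},{"linear": [0,0,5],"dr": [0,0,0],"jaw": 160},{"linear": [0,0,8],"dr": [0,0,0],"jaw": 160}]}}

```text
t: 9.68
position: [0.4512, 0.0516, 0.1302]
ee_rot: [-0.001, 0.665, 0.747, -0.001]
contact_force: [0.7, -0.2, -2.7]
grip_width: 0.604
grasp_force: 43.2
```

Call:
{"op": "servo_tool", "data": {"moves": [{"linear": [3,-1.6,0],"dr": [0,0,0],"jaw": 160},{"linear": [6,-3.2,0],"dr": [0,0,0],"jaw": 160},{"linear": [9,-4.8,0],"dr": [0,0,0],"jaw": 160},{"linear": [12,-6.4,0],"dr": [0,0,0],"jaw": 160},{"linear": [15,-8,0],"dr": [0,0,0],"jaw": 160},{"linear": [17.5,-9.3,0],"dr": [0,0,0],"jaw": 160},{"linear": [19.4,-10.3,0],"dr": [0,0,0],"jaw": 160},{"linear": [19.4,-10.3,0],"dr": [0,0,0],"jaw": 160},{"linear": [19.4,-10.3,-2],"dr": [0,0,0],"jaw": 160},{"linear": [19.4,-10.3,-4],"dr": [0,0,0],"jaw": 160}]}}

```text
t: 10.52
position: [0.6469, -0.051, 0.0908]
ee_rot: [0.001, 0.665, 0.747, 0.001]
contact_force: [0.0, -0.8, -1.9]
grip_width: 0.605
grasp_force: 43.2
```

Call:
{"op": "servo_tool", "data": {"moves": [{"linear": [0,0,-0.5],"dr": [0,0,0],"jaw": 160},{"linear": [0,0,-1.5],"dr": [0,0,0],"jaw": 160},{"linear": [0,0,-2.5],"dr": [0,0,0],"jaw": 160},{"linear": [0,0,-3.5],"dr": [0,0,0],"jaw": 160},{"linear": [0,0,-3.5],"dr": [0,0,0],"jaw": 160},{"linear": [0,0,-3.5],"dr": [0,0,0],"jaw": 160},{"linear": [0,0,-3.5],"dr": [0,0,0],"jaw": 160},{"linear": [0,0,-3.5],"dr": [0,0,0],"jaw": 160},{"linear": [0,0,-3.5],"dr": [0,0,0],"jaw": 160},{"linear": [0,0,-3.5],"dr": [0,0,0],"jaw": 160}]}}

```text
t: 11.35
position: [0.6467, -0.0511, 0.0558]
ee_rot: [0.0, 0.665, 0.747, 0.0]
contact_force: [-0.3, -0.3, -2.2]
grip_width: 0.602
grasp_force: 43.2
```

Red is centred over its recess. I'll lower it the last 11 mm, release and rise.

Call:
{"op": "servo_tool", "data": {"moves": [{"linear": [0,0,-0.5],"dr": [0,0,0],"jaw": 160},{"linear": [0,0,-1],"dr": [0,0,0],"jaw": 160},{"linear": [0,0,-1.1],"dr": [0,0,0],"jaw": 160},{"linear": [0,0,-1.1],"dr": [0,0,0],"jaw": 160},{"linear": [0,0,-1.1],"dr": [0,0,0],"jaw": 80},{"linear": [0,0,-1.1],"dr": [0,0,0],"jaw": 40},{"linear": [0,0,-1.1],"dr": [0,0,0],"jaw": 0},{"linear": [0,0,-1.1],"dr": [0,0,0],"jaw": 0},{"linear": [0,0,2],"dr": [0,0,0],"jaw": 0},{"linear": [0,0,5],"dr": [0,0,0],"jaw": 0}]}}

```text
t: 12.18
position: [0.6451, -0.0511, 0.1041]
ee_rot: [-0.002, 0.665, 0.747, -0.001]
contact_force: [0.9, -0.4, 0.5]
grip_width: 1.0
grasp_force: 0.0
```

Call:
{"op": "servo_tool", "data": {"moves": [{"linear": [0,0,3],"dr": [0,0,0],"jaw": 0},{"linear": [-1.5,1.4,4],"dr": [0,0,0],"jaw": 0},{"linear": [-4,3.6,4],"dr": [0,0,0],"jaw": 0},{"linear": [-6.5,6,4],"dr": [0,0,0],"jaw": 0},{"linear": [-9,8.2,4],"dr": [0,0,0],"jaw": 0},{"linear": [-11.5,10.5,4],"dr": [0,0,0],"jaw": 0},{"linear": [-14,12.8,4],"dr": [0,0,0],"jaw": 0},{"linear": [-16.5,15,4],"dr": [0,0,0],"jaw": 0},{"linear": [-19,17.3,4],"dr": [0,0,0],"jaw": 0},{"linear": [-20.5,18.6,4],"dr": [0,0,0],"jaw": 0}]}}

```text
t: 13.02
position: [0.4387, 0.1373, 0.1456]
ee_rot: [-0.0, 0.664, 0.748, 0.0]
contact_force: [0.4, 0.7, -0.7]
grip_width: 0.993
grasp_force: 0.0
```

Call:
{"op": "servo_tool", "data": {"moves": [{"linear": [0,0,0],"dr": [0,0,0],"jaw": 0},{"linear": [0,0,0],"dr": [0,0,0],"jaw": 0},{"linear": [0,0,0],"dr": [0,0,0],"jaw": 0},{"linear": [0,0,0],"dr": [0,0,0],"jaw": 0},{"linear": [0,0,0],"dr": [0,0,0],"jaw": 0},{"linear": [0,0,0],"dr": [0,0,0],"jaw": 0},{"linear": [0,0,0],"dr": [0,0,0],"jaw": 0},{"linear": [0,0,0],"dr": [0,0,0],"jaw": 0},{"linear": [0,0,0],"dr": [0,0,0],"jaw": 0},{"linear": [0,0,0],"dr": [0,0,0],"jaw": 0}]}}

```text
t: 13.85
position: [0.4414, 0.1348, 0.1452]
ee_rot: [-0.0, 0.665, 0.747, -0.0]
contact_force: [0.9, 0.8, -0.0]
grip_width: 0.999
grasp_force: 0.0
```

Run:
```python
from h import *
s,p=wrist(); save(p,'w3'); print(s['position'])
P=world(p,p['range_z']>0)
for c in [(.433,.217),(.442,.135)]:
    k=P[(np.hypot(P[:,0]-c[0],P[:,1]-c[1])<.035)&(P[:,2]>.074)&(P[:,2]<.095)]
    if len(k): print(c,len(k),np.round((k.min(0)+k.max(0))/2,4))
```

```text
[0.44143658 0.13483711 0.1452288 ]
(0.433, 0.217) 4985 [0.434  0.2175 0.08  ]
(0.442, 0.135) 3314 [0.4422 0.1364 0.0798]
```

View pics/w3.png

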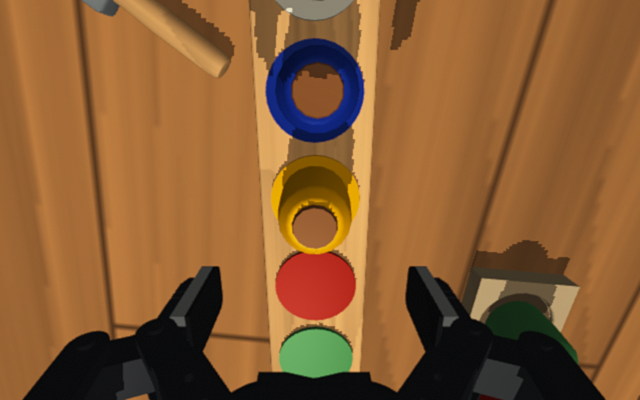

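Yellow, at (315,225), is midway between the fingers and matches its measured position. The empty red and green discs show below it. Grasping yellow.

Call:
{"op": "servo_tool", "data": {"moves": [{"linear": [0,0.1,-2.5],"dr": [0,0,0],"jaw": 0},{"linear": [0,0.1,-5],"dr": [0,0,0],"jaw": 0},{"linear": [0,0.1,-7.5],"dr": [0,0,0],"jaw": 0},{"linear": [0,0.1,-9.2],"dr": [0,0,0],"jaw": 0},{"linear": [0,0.1,-9.5],"dr": [0,0,0],"jaw": 0},{"linear": [0,0.1,-9.5],"dr": [0,0,0],"jaw": 0},{"linear": [0,0.1,-9.5],"dr": [0,0,0],"jaw": 0},{"linear": [0,0.1,-9.5],"dr": [0,0,0],"jaw": 60},{"linear": [0,0.1,-9.5],"dr": [0,0,0],"jaw": 100},{"linear": [0,0.1,-9.5],"dr": [0,0,0],"jaw": 160}]}}

```text
t: 14.73
position: [0.442, 0.136, 0.0512]
ee_rot: [0.001, 0.665, 0.747, 0.001]
contact_force: [-6.3, -2.3, 40.8]
grip_width: 0.606
grasp_force: 37.1
```

Call:
{"op": "servo_tool", "data": {"moves": [{"linear": [0,0,0],"dr": [0,0,0],"jaw": 160},{"linear": [0,0,0],"dr": [0,0,0],"jaw": 160},{"linear": [0,0,0],"dr": [0,0,0],"jaw": 160},{"linear": [0,0,0],"dr": [0,0,0],"jaw": 160},{"linear": [0,0,1],"dr": [0,0,0],"jaw": 160},{"linear": [0,0,3],"dr": [0,0,0],"jaw": 160},{"linear": [0,0,5],"dr": [0,0,0],"jaw": 160},{"linear": [0,0,7],"dr": [0,0,0],"jaw": 160},{"linear": [0,0,9],"dr": [0,0,0],"jaw": 160},{"linear": [0,0,10],"dr": [0,0,0],"jaw": 160}]}}

```text
t: 15.57
position: [0.4419, 0.1363, 0.1529]
ee_rot: [0.001, 0.665, 0.747, 0.001]
contact_force: [0.7, 0.0, -1.2]
grip_width: 0.603
grasp_force: 42.9
```

Call:
{"op": "servo_tool", "data": {"moves": [{"linear": [1.5,-2,0],"dr": [0,0,0],"jaw": 160},{"linear": [3.8,-5,0],"dr": [0,0,0],"jaw": 160},{"linear": [6.1,-8,0],"dr": [0,0,0],"jaw": 160},{"linear": [8.4,-11,0],"dr": [0,0,0],"jaw": 160},{"linear": [10.7,-14,0],"dr": [0,0,0],"jaw": 160},{"linear": [13,-17,0],"dr": [0,0,0],"jaw": 160},{"linear": [15.3,-20,0],"dr": [0,0,0],"jaw": 160},{"linear": [17.6,-23,0],"dr": [0,0,0],"jaw": 160},{"linear": [19.7,-25.7,0],"dr": [0,0,0],"jaw": 160},{"linear": [20.7,-27,0],"dr": [0,0,0],"jaw": 160}]}}

```text
t: 16.4
position: [0.6498, -0.1398, 0.1496]
ee_rot: [0.001, 0.667, 0.745, -0.001]
contact_force: [-1.2, -0.5, -1.1]
grip_width: 0.603
grasp_force: 42.8
```

Call:
{"op": "servo_tool", "data": {"moves": [{"linear": [0,0,0],"dr": [0,0,0],"jaw": 160},{"linear": [0,0,0],"dr": [0,0,0],"jaw": 160},{"linear": [0,0,-2],"dr": [0,0,0],"jaw": 160},{"linear": [0,0,-4],"dr": [0,0,0],"jaw": 160},{"linear": [0,0,-6],"dr": [0,0,0],"jaw": 160},{"linear": [0,0,-8],"dr": [0,0,0],"jaw": 160},{"linear": [0,0,-9.5],"dr": [0,0,0],"jaw": 160},{"linear": [0,0,-9.5],"dr": [0,0,0],"jaw": 160},{"linear": [0,0,-9.5],"dr": [0,0,0],"jaw": 160},{"linear": [0,0,-9.5],"dr": [0,0,0],"jaw": 160}]}}

```text
t: 17.23
position: [0.6488, -0.133, 0.0566]
ee_rot: [0.0, 0.665, 0.747, 0.001]
contact_force: [1.1, -0.1, -1.1]
grip_width: 0.607
grasp_force: 42.8
```

Call:
{"op": "servo_tool", "data": {"moves": [{"linear": [0,0,-0.5],"dr": [0,0,0],"jaw": 160},{"linear": [0,0,-1],"dr": [0,0,0],"jaw": 160},{"linear": [0,0,-1.2],"dr": [0,0,0],"jaw": 160},{"linear": [0,0,-1.2],"dr": [0,0,0],"jaw": 160},{"linear": [0,0,-1.2],"dr": [0,0,0],"jaw": 80},{"linear": [0,0,-1.2],"dr": [0,0,0],"jaw": 40},{"linear": [0,0,-1.2],"dr": [0,0,0],"jaw": 0},{"linear": [0,0,-1.2],"dr": [0,0,0],"jaw": 0},{"linear": [0,0,2],"dr": [0,0,0],"jaw": 0},{"linear": [0,0,5],"dr": [0,0,0],"jaw": 0}]}}

```text
t: 18.07
position: [0.6471, -0.134, 0.1042]
ee_rot: [-0.002, 0.665, 0.747, -0.001]
contact_force: [1.0, 0.4, 0.1]
grip_width: 1.002
grasp_force: 0.0
```

Call:
{"op": "servo_tool", "data": {"moves": [{"linear": [0,0,3],"dr": [0,0,0],"jaw": 0},{"linear": [-1.4,2.3,5],"dr": [0,0,0],"jaw": 0},{"linear": [-3.4,5.5,6],"dr": [0,0,0],"jaw": 0},{"linear": [-5.4,8.7,6],"dr": [0,0,0],"jaw": 0},{"linear": [-7.4,12,6],"dr": [0,0,0],"jaw": 0},{"linear": [-9.4,15.3,6],"dr": [0,0,0],"jaw": 0},{"linear": [-11.4,18.6,6],"dr": [0,0,0],"jaw": 0},{"linear": [-13.4,21.9,6],"dr": [0,0,0],"jaw": 0},{"linear": [-15.4,25.1,6],"dr": [0,0,0],"jaw": 0},{"linear": [-17.4,28.3,6],"dr": [0,0,0],"jaw": 0}]}}

```text
t: 18.9
position: [0.4733, 0.1502, 0.1654]
ee_rot: [0.0, 0.665, 0.747, 0.0]
contact_force: [0.8, -0.1, -0.7]
grip_width: 0.998
grasp_force: 0.0
```

Call:
{"op": "servo_tool", "data": {"moves": [{"linear": [-2,3.2,0],"dr": [0,0,0],"jaw": 0},{"linear": [-4.1,6.6,0],"dr": [0,0,0],"jaw": 0},{"linear": [-4.1,6.6,0],"dr": [0,0,0],"jaw": 0},{"linear": [-4.1,6.6,0],"dr": [0,0,0],"jaw": 0},{"linear": [-4.1,6.6,0],"dr": [0,0,0],"jaw": 0},{"linear": [-4.1,6.6,0],"dr": [0,0,0],"jaw": 0},{"linear": [-4.1,6.6,0],"dr": [0,0,0],"jaw": 0},{"linear": [-4.1,6.6,0],"dr": [0,0,0],"jaw": 0},{"linear": [-4.1,6.6,0],"dr": [0,0,0],"jaw": 0},{"linear": [-4.1,6.6,0],"dr": [0,0,0],"jaw": 0}]}}

```text
t: 19.73
position: [0.4337, 0.2144, 0.1652]
ee_rot: [-0.0, 0.665, 0.746, -0.0]
contact_force: [0.6, -0.8, -0.2]
grip_width: 0.998
grasp_force: 0.0
```

Run:
```python
from h import *
s,p=wrist(); print(s['position'])
P=world(p,p['range_z']>0)
for c in [(.433,.217),(.424,.299)]:
    k=P[(np.hypot(P[:,0]-c[0],P[:,1]-c[1])<.035)&(P[:,2]>.074)&(P[:,2]<.095)]
    if len(k): print(c,len(k),np.round((k.min(0)+k.max(0))/2,4))
p=robot.read_camera('scene'); save(p,'s3')
```

```text
[0.43369607 0.21435509 0.16517786]
(0.433, 0.217) 2846 [0.4343 0.218  0.0797]
(0.424, 0.299) 4160 [0.4251 0.3    0.08  ]
```

View pics/s3.png

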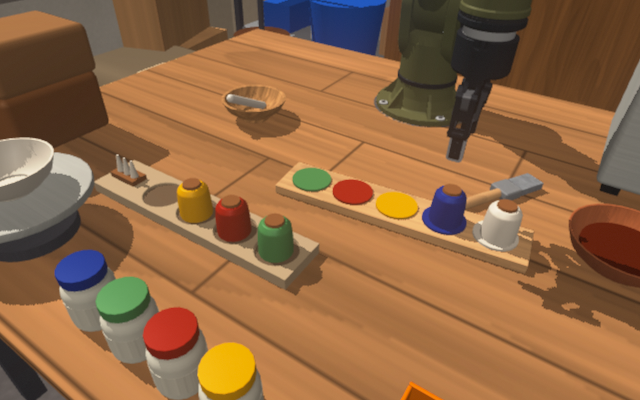

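Green, red and yellow stand in their recesses at (276,240), (233,220) and (194,201). White is untouched at (500,225) and the hand is above blue. Grasping blue with a gentler squeeze.

Call:
{"op": "servo_tool", "data": {"moves": [{"linear": [0,0.2,-2.5],"dr": [0,0,0],"jaw": 0},{"linear": [0,0.2,-5],"dr": [0,0,0],"jaw": 0},{"linear": [0,0.2,-7.5],"dr": [0,0,0],"jaw": 0},{"linear": [0,0.2,-10],"dr": [0,0,0],"jaw": 0},{"linear": [0,0.2,-11.4],"dr": [0,0,0],"jaw": 0},{"linear": [0,0.2,-11.4],"dr": [0,0,0],"jaw": 0},{"linear": [0,0.2,-11.4],"dr": [0,0,0],"jaw": 0},{"linear": [0,0.2,-11.4],"dr": [0,0,0],"jaw": 40},{"linear": [0,0.2,-11.4],"dr": [0,0,0],"jaw": 60},{"linear": [0,0.2,-11.4],"dr": [0,0,0],"jaw": 75}], "squeeze": 25}}

```text
t: 20.67
position: [0.4341, 0.2172, 0.0523]
ee_rot: [0.0, 0.665, 0.747, 0.001]
contact_force: [-0.2, -0.2, 0.4]
grip_width: 0.703
grasp_force: 0.0
```

Call:
{"op": "servo_tool", "data": {"moves": [{"linear": [0,0,0],"dr": [0,0,0],"jaw": 90},{"linear": [0,0,0],"dr": [0,0,0],"jaw": 120},{"linear": [0,0,0],"dr": [0,0,0],"jaw": 160},{"linear": [0,0,0],"dr": [0,0,0],"jaw": 160},{"linear": [0,0,0],"dr": [0,0,0],"jaw": 160},{"linear": [0,0,1],"dr": [0,0,0],"jaw": 160},{"linear": [0,0,3],"dr": [0,0,0],"jaw": 160},{"linear": [0,0,6],"dr": [0,0,0],"jaw": 160},{"linear": [0,0,9],"dr": [0,0,0],"jaw": 160},{"linear": [0,0,11],"dr": [0,0,0],"jaw": 160}], "squeeze": 40}}

```text
t: 21.5
position: [0.4334, 0.2174, 0.1642]
ee_rot: [0.0, 0.665, 0.747, 0.001]
contact_force: [1.3, 0.0, -1.4]
grip_width: 0.599
grasp_force: 42.9
```

Call:
{"op": "servo_tool", "data": {"moves": [{"linear": [1,-2,0],"dr": [0,0,0],"jaw": 160},{"linear": [2.7,-5.4,0],"dr": [0,0,0],"jaw": 160},{"linear": [4.4,-8.8,0],"dr": [0,0,0],"jaw": 160},{"linear": [6.1,-12.2,0],"dr": [0,0,0],"jaw": 160},{"linear": [7.8,-15.6,0],"dr": [0,0,0],"jaw": 160},{"linear": [9.5,-19,0],"dr": [0,0,0],"jaw": 160},{"linear": [11.2,-22.4,0],"dr": [0,0,0],"jaw": 160},{"linear": [12.9,-25.8,0],"dr": [0,0,0],"jaw": 160},{"linear": [14.6,-29.2,0],"dr": [0,0,0],"jaw": 160},{"linear": [16.3,-32.6,0],"dr": [0,0,0],"jaw": 160}]}}

```text
t: 22.33
position: [0.5966, -0.1111, 0.162]
ee_rot: [-0.0, 0.665, 0.747, 0.0]
contact_force: [0.9, -0.1, -1.5]
grip_width: 0.603
grasp_force: 42.9
```

Call:
{"op": "servo_tool", "data": {"moves": [{"linear": [1.7,-3.4,0],"dr": [0,0,0],"jaw": 160},{"linear": [3.3,-6.8,0],"dr": [0,0,0],"jaw": 160},{"linear": [4.6,-9.3,0],"dr": [0,0,0],"jaw": 160},{"linear": [5.3,-10.6,0],"dr": [0,0,0],"jaw": 160},{"linear": [5.3,-10.6,0],"dr": [0,0,0],"jaw": 160},{"linear": [5.3,-10.6,0],"dr": [0,0,0],"jaw": 160},{"linear": [5.3,-10.6,-2],"dr": [0,0,0],"jaw": 160},{"linear": [5.3,-10.6,-4.5],"dr": [0,0,0],"jaw": 160},{"linear": [5.3,-10.6,-6],"dr": [0,0,0],"jaw": 160},{"linear": [5.3,-10.6,-6],"dr": [0,0,0],"jaw": 160}]}}

```text
t: 23.17
position: [0.6469, -0.213, 0.0983]
ee_rot: [-0.003, 0.664, 0.748, -0.001]
contact_force: [-0.1, -0.4, -1.9]
grip_width: 0.602
grasp_force: 42.9
```

Call:
{"op": "servo_tool", "data": {"moves": [{"linear": [0,0,-1],"dr": [0,0,0],"jaw": 160},{"linear": [0,0,-2],"dr": [0,0,0],"jaw": 160},{"linear": [0,0,-3],"dr": [0,0,0],"jaw": 160},{"linear": [0,0,-4],"dr": [0,0,0],"jaw": 160},{"linear": [0,0,-4.5],"dr": [0,0,0],"jaw": 160},{"linear": [0,0,-4.5],"dr": [0,0,0],"jaw": 160},{"linear": [0,0,-4.5],"dr": [0,0,0],"jaw": 160},{"linear": [0,0,-4.5],"dr": [0,0,0],"jaw": 160},{"linear": [0,0,-4.5],"dr": [0,0,0],"jaw": 160},{"linear": [0,0,-4.5],"dr": [0,0,0],"jaw": 160}]}}

```text
t: 24.0
position: [0.6497, -0.2151, 0.0569]
ee_rot: [0.0, 0.665, 0.747, 0.0]
contact_force: [0.2, -0.0, -0.6]
grip_width: 0.605
grasp_force: 42.9
```

Call:
{"op": "servo_tool", "data": {"moves": [{"linear": [0,0,-0.5],"dr": [0,0,0],"jaw": 160},{"linear": [0,0,-1],"dr": [0,0,0],"jaw": 160},{"linear": [0,0,-1.1],"dr": [0,0,0],"jaw": 160},{"linear": [0,0,-1.1],"dr": [0,0,0],"jaw": 160},{"linear": [0,0,-1.1],"dr": [0,0,0],"jaw": 80},{"linear": [0,0,-1.1],"dr": [0,0,0],"jaw": 40},{"linear": [0,0,-1.1],"dr": [0,0,0],"jaw": 0},{"linear": [0,0,-1.1],"dr": [0,0,0],"jaw": 0},{"linear": [0,0,2],"dr": [0,0,0],"jaw": 0},{"linear": [0,0,5],"dr": [0,0,0],"jaw": 0}]}}

```text
t: 24.83
position: [0.648, -0.2149, 0.1049]
ee_rot: [-0.002, 0.665, 0.747, -0.001]
contact_force: [0.8, -1.1, 1.0]
grip_width: 0.999
grasp_force: 0.0
```

Call:
{"op": "servo_tool", "data": {"moves": [{"linear": [0,0,3],"dr": [0,0,0],"jaw": 0},{"linear": [0,0,6],"dr": [0,0,0],"jaw": 0},{"linear": [-3,0,8],"dr": [0,0,0],"jaw": 0},{"linear": [-6,0,9],"dr": [0,0,0],"jaw": 0},{"linear": [-9,0,10],"dr": [0,0,0],"jaw": 0},{"linear": [-12,0,10],"dr": [0,0,0],"jaw": 0},{"linear": [-15,-1,10],"dr": [0,0,0],"jaw": 0},{"linear": [-18,-2,10],"dr": [0,0,0],"jaw": 0},{"linear": [-18,-2,10],"dr": [0,0,0],"jaw": 0},{"linear": [-18,-2,10],"dr": [0,0,0],"jaw": 0}]}}

```text
t: 25.67
position: [0.4679, -0.2364, 0.2065]
ee_rot: [0.0, 0.666, 0.746, -0.001]
contact_force: [1.9, 0.9, -1.1]
grip_width: 1.003
grasp_force: 0.0
```

Run:
```python
from h import *
p=robot.read_camera('top'); save(p,'t4')
P=world(p,p['range_z']>0)
for c in [(.645,.031),(.6467,-.0513),(.6484,-.1335),(.65,-.2155),(.4225,.2993)]:
    k=P[(np.hypot(P[:,0]-c[0],P[:,1]-c[1])<.035)&(P[:,2]>.068)&(P[:,2]<.095)]
    if len(k): print(c,len(k),np.round((k.min(0)+k.max(0))/2,4),np.round(np.median(k,0),4))
save(robot.read_camera('scene'),'s4')
```

```text
(0.645, 0.031) 402 [0.6427 0.0309 0.0741] [0.6422 0.0298 0.0736]
(0.6467, -0.0513) 399 [ 0.6445 -0.0501  0.0737] [ 0.6439 -0.0504  0.074 ]
(0.6484, -0.1335) 414 [ 0.6479 -0.1321  0.074 ] [ 0.6464 -0.1316  0.0739]
(0.65, -0.2155) 419 [ 0.6489 -0.2125  0.074 ] [ 0.6471 -0.2115  0.074 ]
(0.4225, 0.2993) 557 [0.4229 0.2993 0.0776] [0.4238 0.2957 0.0789]
```

View pics/t4.png

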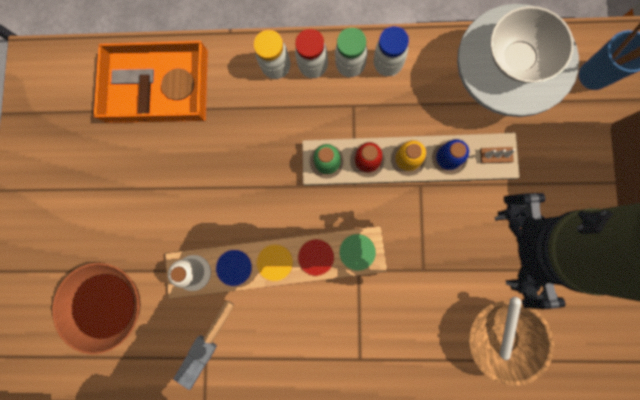

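View pics/s4.png

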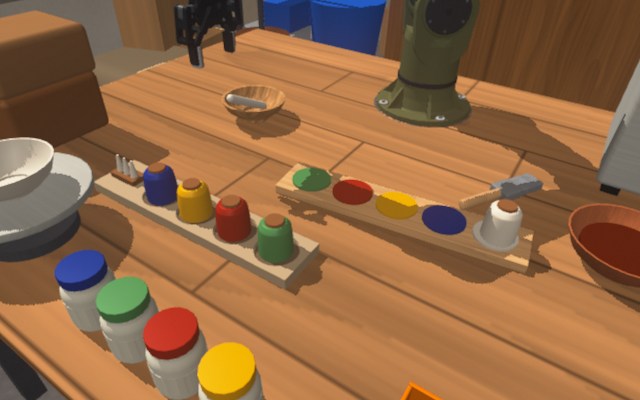

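All four cups stand in their recesses in the right order: green (326,158), red (369,157), yellow (411,155) and blue (454,154). Each measures within about 4 mm of its recess centre, with all four tops at the same 74 mm. The white cup is where it was at (187,272), and the arm is clear.

```bash
python3 -c "
from cell import robot
print(robot.finish_job())"
```

```text
the job is handed in; nothing more can be done
None
```

I handed the job in: from left to right the recesses hold green, red, yellow and blue, the reverse of their order on the board, all upside down and flat, with the white cup where it stood (the hand-in call returned no verdict).

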